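# Right the bottles and screw the jar shut

## Task

Put the finishing-solution end of the jewellery bench in order: stand every tipped bottle back upright on its base in the wooden tray, so that all its bottles stand, and move the orange funnel from the square white jar into the neck of the glass flask, seated and upright. Close the jar: set the blue lid on its neck, turn it backward (anticlockwise from above) until it has dropped into the start of the thread, and screw it clockwise until it is fully home. Leave the abrasive roll, the hammer and the little dish where they are.

Things in the scene. Friction and masses are not known exactly. Their poses are not given: they have to be found in the camera images.
- tray: Wooden bottle tray fixed to the bench: one straight lane 56 mm wide and 528 mm long inside, floor 4 mm above the bench, lips 5 mm thick with tops 12 mm above the bench. Origin at the centre of its underside, on the bench; y axis along the lane, x across it, z up.
- tipped1: Square amber bottle, ribbed black cap on tight, lying along the lane at first, cap to either end (may be absent). 100 mm tall: body 40 mm square, 70 mm long; shoulder; round cap 26 mm across, 24 mm long. 0.13 kg, centre of mass 38 mm from the base: held lightly (3 N) by the cap, it swings to hang upright. Origin on its axis, 50 mm from the base; z points from base to cap.
- tipped2: Square amber bottle, ribbed white cap on tight, lying along the lane at first, cap to either end (may be absent). 100 mm tall: body 40 mm square, 70 mm long; shoulder; round cap 26 mm across, 24 mm long. 0.13 kg, centre of mass 38 mm from the base: held lightly (3 N) by the cap, it swings to hang upright. Origin on its axis, 50 mm from the base; z points from base to cap.
- tipped3: Square amber bottle, ribbed black cap on tight, lying along the lane at first, cap to either end (may be absent). 100 mm tall: body 40 mm square, 70 mm long; shoulder; round cap 26 mm across, 24 mm long. 0.13 kg, centre of mass 38 mm from the base: held lightly (3 N) by the cap, it swings to hang upright. Origin on its axis, 50 mm from the base; z points from base to cap.
- tipped4: Square amber bottle, ribbed white cap on tight, lying along the lane at first, cap to either end (may be absent). 100 mm tall: body 40 mm square, 70 mm long; shoulder; round cap 26 mm across, 24 mm long. 0.13 kg, centre of mass 38 mm from the base: held lightly (3 N) by the cap, it swings to hang upright. Origin on its axis, 50 mm from the base; z points from base to cap.
- standing1: Square amber bottle, ribbed black cap on tight, standing in the lane; it must stand in the tray at the end too. 100 mm tall: body 40 mm square, 70 mm long; shoulder; round cap 26 mm across, 24 mm long. 0.13 kg, centre of mass 38 mm from the base: held lightly (3 N) by the cap, it swings to hang upright. Origin on its axis, 50 mm from the base; z points from base to cap.
- jar: Square white plastic jar (84 mm) held fast in a wooden block 112 mm square, 34 mm high, fixed to the bench; it cannot turn. Origin at the centre of the block's underside, z up. Shoulder 99 mm, rim 130 mm above the bench. Neck 47 mm across, with a right-hand triple-start thread 56 mm across.
- jar_rim (a point): Centre of the jar's mouth at the level of the neck's rim, 130 mm above the bench; axes as the jar's.
- thread_start (a point): Start (upper end) of one thread ridge, at the jar's +x side, 26 mm from the axis, 9 mm below the rim; two more at +-120 degrees. From its start a ridge runs 84 degrees clockwise (from above), falling 6.7 mm, to a stop post 9 degrees wide as high as the start; from a post to the next start is a 27 degree opening where the lid's lugs drop in to a level landing.
- lid: Blue ribbed screw lid, 64 mm across (ribs 66 mm), 27 mm high, about 0.06 kg, lying open side down on the bench. Origin at the centre of its open underside, z up through its top. Its three lugs ride on the thread; 1.3 mm play all round on the neck. Set on the thread, its underside is 11 to 17.7 mm below the rim, and it will not go on clockwise: the stop posts block it.
- lid_lug (a point): One of three lugs (4 mm thick) 120 degrees apart inside the lid's open edge, 27 mm from the axis, 4 mm above the underside, under the white tick on top. Turn the lid back up to 105 degrees: at the opening it drops to 19.5 mm below the rim (underside). From there clockwise 55 to 85 degrees it winds down 0.08 mm per degree, easily, to home: 23 to 23.6 mm below.
- funnel: Orange powder funnel, 60 mm high, 0.06 kg: stem 26 mm across and 18 mm long, cone 26 mm high, then an upright rim band 63 mm across and 16 mm high. Origin at the centre of the stem's lower end, z up through the mouth. At the start it sits in the jar's neck (mouth 39 mm across), stem end about 27 mm below the rim; it lifts straight out. Seated in the flask it sits as deep.
- flask: Conical glass flask, loose on the bench, 0.4 kg: base 88 mm across, neck 47 mm across from 74 mm up to its rim at 115 mm; mouth 39 mm across and 36 mm deep. Origin at the centre of its underside, z up.
- flask_rim (a point): Centre of the flask's mouth at the level of its rim, 115 mm above its underside.
- abrasive_roll: dark blue roll of abrasive paper standing on end, 84 mm across, 75 mm high; origin at the centre of its underside. Leave it alone.
- hammer: bench hammer 240 mm long lying on the bench. Leave it alone.
- dish: small blue ceramic dish, 90 mm across, 35 mm high; origin at the centre of its underside. Leave it alone.
There are look-alikes about, which are no part of the job. What is meant by the funnel is not yellow, and is the smaller of those in its own colour.

How it is judged:
By the outcome, as a careful person would: the job done as asked, in the order asked, and still so for the second after the job is handed in, with the robot touching nothing.
Of tipped1, tipped2, tipped3, tipped4 only 3 to 4 are there at a start; the rules pass over those that are not, and their reading is None.
At some moment in a run one of lid, flask may be knocked a few centimetres aside while the robot is not near it.
Once in a run the grip may slacken for a moment while it holds something.
It also fails if it takes over 208 s, if anything falls off the work surface, if the arm or the gripper's body presses on something with over 40 N, if the wrist force passes 120 N, or if a joint passes its speed limit or range.

## Robot

A 7-joint arm with a two-finger parallel gripper is mounted at the origin on the work surface. World frame = base frame: x ahead of the robot, y to its left, z up, the work surface at z = 0. Lengths are in m, angles in rad, forces in N, time in s.
With the tool pointing down it reaches from about 0.425 to 0.925 m from the base axis. Payload 6.8 kg.
Tool frame: the origin (TCP) lies midway between the tips of the shut fingers; the grasp point (between the pads) lies robot.pinch_z behind it (robot.pinch_z is the distance from the TCP to the grasp point, in m); z points along the fingers, y is the line along which they close (so a half turn about z gives the same grasp; the last joint's range is limited). The gripper opens to 88 mm and grips with 3 to 60 N. Pads are 20 mm wide; open, the fingers measure 115 mm over their backs; the gripper's body (75 mm by 178 mm) begins 61 mm behind the grasp point.
Start: joints at [1.097, 0.477, 0.022, 1.555, -0.011, 1.109, -0.083], TCP at [0.241, -0.63, 0.223] pointing down, gripper open.
Joint ranges: [-2.96, 2.96], [-0.34, 2.1], [-1.41, 1.46], [0.24, 2.44], [-1.37, 4.51], [0.17, 1.92], [-2.96, 2.96]. Speed limits (rad/s): [2.39, 2.39, 3.14, 3.14, 3.14, 3.14, 3.14].

## Interface

Orientations are given as a rotation vector (axis times angle).
In Python, from station import robot, optics, nets gives the robot as it stands. The module is installed in compiled form; this text tells all that it offers.
- The arm moves only by the tool arm_command, never from a script. Its argument "targets" is one flat list of numbers, 4 for each row, row after row: the shift along the world's x, y, z in cm, then the turn about the world's z in degrees. A call has 1 to 10 rows; each row is the pose to reach, as a shift and turn from the pose commanded when the call began; what a row does not reach only later rows make up. A row lasts 1/8 s, in which the tool goes at most 62.5 mm and 10.7 degrees, less where a joint would pass 70% of its speed; a pose out of reach is approached as far as the arm can. A call with a gripper value outside its range is refused whole. "gripper" is the closure, from 0 (fully open) to 1 (shut), set as the call begins (left out, the last holds). The fingers move at their own pace and stop on an object; "newtons" is the grip in N (left out, the last holds). Time passes only in rows, so rows that repeat a pose let the fingers close. It gives the time, the measured TCP pose, the force, the opening and the grip force at its end, in the units of the state.
- robot.sense(): the state, without advancing time (a new reading comes with each control period).
- optics.grab_frame(name): name is "side" or "top"; returns (picture, depth): 384x512x3 uint8, red, green, blue; 384x512 float32, m along the optical axis (not along the pixel's ray), 0 where there is no reading.
- optics.camera_params(name): a dict with "mtx" (3x3 intrinsics, pixels), "rvec" (rotation vector, rad) and "tvec" (3), from world to camera coordinates, as OpenCV has them. Camera axes: x right, y down, z forward; pixel columns grow to the right and rows downward; lengths in m; the calibration is good to about 2 mm. A picture is of the moment at which its call begins. camera_params takes no time and is no camera call.
- robot.sign_off(): hands the job in; it is judged then, once.
Trained networks look in the newest picture that a camera, given by its name, has taken for a name from the list of things; names that differ only in an ending like _2 or _b are one class to them, and where a whole thing is asked for, a point or a joint stands for the part that bears it (a point fixed in the world has none). Each returns a list of dicts, best first, with "confidence" (0 to 1); they miss things now and then, are a little off and sometimes report something else, mostly with a low value. They report only what shows in the picture. A call takes as long as a camera call. They do not tell look-alikes from the thing itself.
- nets.look_for(target, camera): "xy" ([column, row] in pixels, amid what is visible of it).
- nets.regions_of(target, camera): "pixels" (384x512 bool, what is visible of it) and "xy" ([column, row] in pixels, amid what is visible of it).
- nets.landmark_of(target, camera): "xy" ([column, row] in pixels: a listed point, or the origin of a listed thing).
The state is a dict: "t": time; "joint_pos": joint angles; "joint_vel": joint speeds; "joint_torque": joint torques, N m; "tcp_pos": TCP position; "ee_rot": TCP orientation; "contact_force": force on the tool from outside, world axes, zero at the start; "torque": the same for the moment, N m; "grip_width": finger opening in m; "gripper_force": force on a finger pad.
Only numpy, scipy, OpenCV 4.12 (cv2) and the standard library are available. Lean on these libraries where they do the work, as an engineer would, in place of code of your own. Each camera call takes 0.05 s, during which the arm holds its last target. There are 200 camera calls.

## Working session

There is one attempt and no reset: what is moved stays moved. The work goes in short steps, Python scripts to look and compute and a tool call to move; the robot and the scene stay as the last step left them, time stands still between calls to the robot, and variables do not carry over. Pictures are saved under pics/ and viewed, at most 14 in all, crops included, and the job is handed in when it is done.

Besides the shell and the picture viewer there is one more tool, called after ">>>" by a JSON object that holds its "fn" and its "kwargs", one argument or row to a line. arm_command: Moves the arm, as the interface text tells. Its arguments: {"type":"object","properties":{"targets":{"type":"array"},"gripper":{"type":"number"},"newtons":{"type":"number"}},"required":["targets"]}

```bash
mkdir -p pics; cat > h.py <<'E'
import numpy as np, cv2
from station import robot, optics, nets
def cam(n):
    p=optics.camera_params(n); R=cv2.Rodrigues(np.array(p["rvec"],float))[0]
    return np.array(p["mtx"],float),R,np.array(p["tvec"],float).ravel()
def cloud(n,d):
    K,R,t=cam(n); v,u=np.mgrid[:384,:512]
    c=np.stack([(u-K[0,2])/K[0,0]*d,(v-K[1,2])/K[1,1]*d,d],-1)
    w=(c-t)@R
    w[d<=0]=np.nan
    return w
def atz(n,xy,z):
    K,R,t=cam(n); r=R.T@np.linalg.inv(K)@np.array([xy[0],xy[1],1.]); o=-R.T@t
    return o+r*(z-o[2])/r[2]
def proj(n,p):
    K,R,t=cam(n); q=K@(R@np.array(p)+t); return q[:2]/q[2]
def save(n,img,box=None,s=1):
    if box: img=img[box[1]:box[3],box[0]:box[2]]
    cv2.imwrite("pics/"+n+".png",cv2.resize(img[:,:,::-1],None,fx=s,fy=s,interpolation=cv2.INTER_CUBIC))
E
python3 - <<'E'
from h import *
a,da=optics.grab_frame("top"); b,db=optics.grab_frame("side")
save("top0",a,s=1.5); save("side0",b,s=1.5)
np.savez("f0",a=a,da=da,b=b,db=db)
s=robot.sense(); print(s, robot.pinch_z)
for n in("top","side"):
    K,R,t=cam(n); print(n,-R.T@t,R[2],K[0,0])
for t in ["tray","tipped1","tipped2","standing1","jar","jar_rim","thread_start","lid","lid_lug","funnel","flask","flask_rim"]:
    print(t,[(np.round(r["xy"]).tolist(),round(r["confidence"],2)) for r in nets.landmark_of(t,"top")])
E
```

```text
{'t': 0.1, 'joint_pos': array([ 1.09691541,  0.47769703,  0.02235416,  1.55634162, -0.01149204,
        1.10926518, -0.08310795]), 'joint_vel': array([ 9.42665391e-06, -1.87741988e-03,  1.04172719e-03, -4.29302961e-03,
        1.33236369e-03,  2.32565472e-04, -5.16035727e-04]), 'joint_torque': array([ 4.35174006e-03, -5.84092748e+01,  1.54008541e+00, -2.73314095e+01,
       -5.42078563e-02,  1.31276005e-02,  7.10034510e-05]), 'tcp_pos': array([ 0.24122472, -0.62985749,  0.22179747]), 'ee_rot': array([-3.08769286e+00, -5.71100071e-01,  6.45430107e-04]), 'contact_force': array([0.44095231, 0.03506836, 0.69768568]), 'torque': array([-0.0651083 , -0.00657879,  0.0358285 ]), 'gripper_force': 0.0, 'grip_width': 0.08774943451386485} 0.0187
top [0.51446795 0.0170325  1.19017235] [ 0.06333729 -0.00146635 -0.9979911 ] 372.5946807170707
side [0.50903414 0.72001383 0.83364653] [ 0.08944245 -0.68712052 -0.72101695] 401.23524165910277
tray [([305.0, 200.0], 0.83)]
tipped1 [([281.0, 204.0], 0.93), ([348.0, 209.0], 0.71), ([251.0, 197.0], 0.59), ([316.0, 207.0], 0.55), ([127.0, 208.0], 0.39)]
tipped2 [([281.0, 204.0], 0.93), ([348.0, 209.0], 0.71), ([251.0, 197.0], 0.59), ([316.0, 207.0], 0.55), ([127.0, 208.0], 0.39)]
standing1 [([386.0, 210.0], 0.54), ([126.0, 205.0], 0.46)]
jar [([178.0, 175.0], 0.69)]
jar_rim [([168.0, 169.0], 0.64)]
thread_start [([164.0, 164.0], 0.78)]
lid [([174.0, 170.0], 0.63), ([316.0, 208.0], 0.59), ([196.0, 231.0], 0.55)]
lid_lug [([202.0, 227.0], 0.61), ([233.0, 137.0], 0.4)]
funnel [([171.0, 170.0], 0.87), ([157.0, 132.0], 0.85), ([191.0, 126.0], 0.72)]
flask [([129.0, 204.0], 0.63)]
flask_rim [([113.0, 206.0], 0.87)]
```

View pics/top0.png

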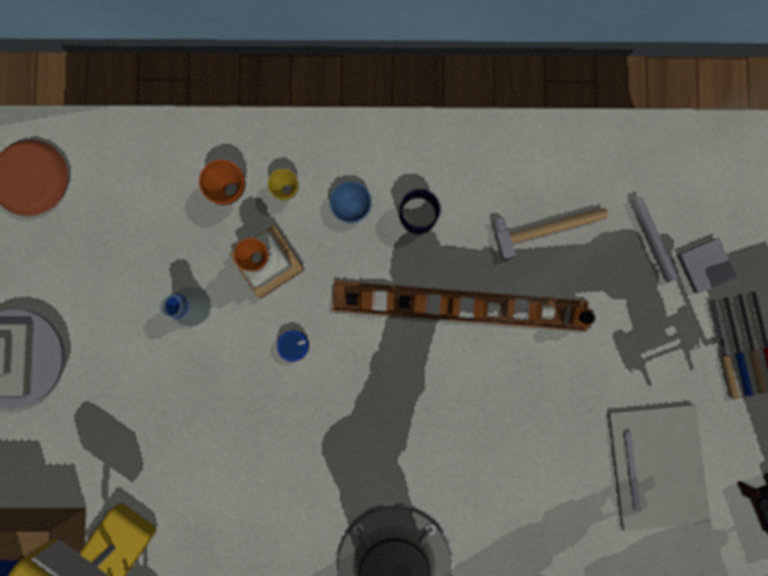

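View pics/side0.png

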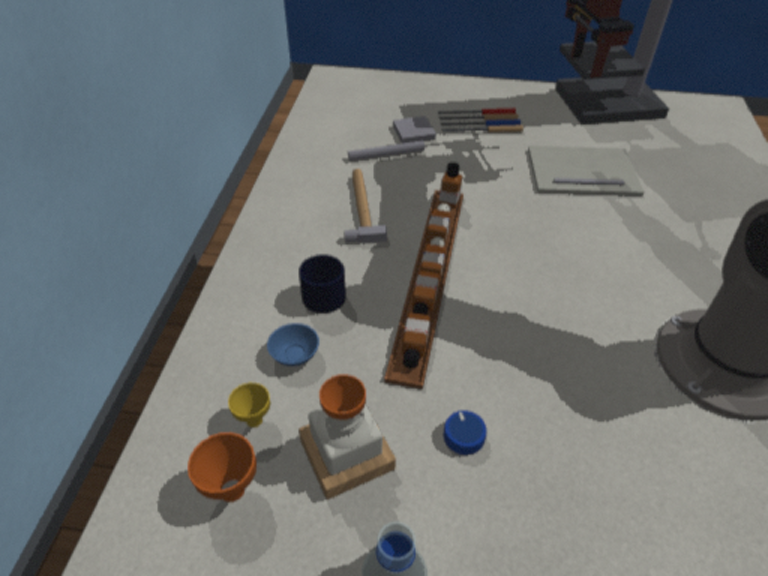

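Top picture (1.5x): the orange funnel in the jar is at (250,255) and a larger orange funnel on the bench at (222,182). A yellow one is at (283,183), the flask at (180,305), the lid at (293,346), and the tray runs from (335,295) to (590,317). The candidates for the funnel in original pixels are orange (167,170), big orange (148,121) and yellow (189,122). I choose (167,170): it is the smaller orange one and sits in the jar.

```bash
python3 - <<'E'
from h import *
f=np.load("f0.npz"); a,b,da,db=f["a"],f["b"],f["da"],f["db"]
x=cv2.resize(a[180:225,215:405],None,fx=4,fy=4,interpolation=cv2.INTER_CUBIC)
y=cv2.resize(a[100:250,100:225],None,fx=2.6,fy=2.6,interpolation=cv2.INTER_CUBIC)
c=np.zeros((180+390,760,3),np.uint8); c[:180,:760]=x; c[180:570,:325]=y
z=cv2.resize(b[105:260,250:320],None,fx=2.5,fy=2.5,interpolation=cv2.INTER_CUBIC); c[180:180+z.shape[0],340:340+z.shape[1]]=z
z=cv2.resize(b[240:384,190:335],None,fx=1.6,fy=1.6,interpolation=cv2.INTER_CUBIC); c[180:180+z.shape[0],525:525+z.shape[1]]=z
save("crop0",c)
W=cloud("top",da); S=cloud("side",db)
# tray / bottle heights along lane
print("bench",np.nanmedian(W[250:300,250:300,2]),np.nanmedian(S[300:330,340:400,2]))
for t in ["tray","tipped1","standing1","jar","lid","funnel","flask"]:
  for n,Wc in(("top",W),("side",S)):
    for r in nets.regions_of(t,n):
        if r["confidence"]<.4: continue
        p=Wc[r["pixels"]]; p=p[~np.isnan(p[:,0])]
        q=p[p[:,2]>np.percentile(p[:,2],95)-.008]
        print(t,n,round(r["confidence"],2),np.round(r["xy"]),len(p),"min",np.round(p.min(0),3),"max",np.round(p.max(0),3),"topmean",np.round(q.mean(0),3))
E
```

```text
bench -0.0006103224046727677 -0.00014558531789580367
tray top 0.77 [299. 197.] 1464 min [ 0.484 -0.402 -0.004] max [0.58  0.135 0.044] topmean [ 0.531 -0.104  0.01 ]
tray side 0.77 [288. 208.] 1356 min [ 0.481 -0.411 -0.002] max [0.586 0.134 0.045] topmean [ 0.537 -0.069  0.011]
tipped1 top 0.95 [348. 209.] 395 min [ 0.503 -0.324  0.002] max [ 0.547 -0.224  0.048] topmean [ 0.525 -0.261  0.043]
tipped1 top 0.89 [282. 199.] 380 min [ 0.514 -0.103  0.002] max [ 0.554 -0.004  0.048] topmean [ 0.534 -0.068  0.043]
tipped1 top 0.84 [314. 209.] 366 min [ 0.505 -0.209  0.001] max [ 0.553 -0.112  0.05 ] topmean [ 0.527 -0.148  0.043]
tipped1 side 0.89 [281. 196.] 425 min [ 0.514 -0.105  0.001] max [0.562 0.005 0.047] topmean [ 0.537 -0.064  0.043]
tipped1 side 0.88 [277. 224.] 589 min [ 0.52  -0.032 -0.   ] max [0.568 0.104 0.048] topmean [0.543 0.043 0.043]
tipped1 side 0.87 [289. 169.] 321 min [ 0.508 -0.233  0.001] max [ 0.554 -0.111  0.048] topmean [ 0.53  -0.148  0.043]
tipped1 side 0.8 [291. 149.] 297 min [ 0.505 -0.348  0.002] max [ 0.552 -0.21   0.049] topmean [ 0.527 -0.258  0.043]

[... 1401 characters left out ...]
 0.302 0.166] topmean [0.625 0.273 0.16 ]
funnel side 0.9 [150. 310.] 1606 min [ 0.734  0.305 -0.002] max [0.852 0.396 0.089] topmean [0.779 0.352 0.084]
funnel side 0.76 [167. 270.] 628 min [ 0.749  0.201 -0.002] max [0.812 0.265 0.063] topmean [0.781 0.232 0.057]
funnel side 0.71 [227. 265.] 713 min [0.594 0.239 0.104] max [0.654 0.301 0.166] topmean [0.625 0.272 0.16 ]
flask top 0.63 [178. 180.] 908 min [0.547 0.199 0.001] max [0.694 0.32  0.122] topmean [0.614 0.257 0.099]
flask top 0.62 [123. 205.] 661 min [0.487 0.394 0.001] max [0.566 0.459 0.119] topmean [0.528 0.434 0.112]
flask side 0.56 [262. 370.] 1164 min [ 0.487  0.36  -0.004] max [0.574 0.46  0.118] topmean [0.529 0.436 0.113]
```

View pics/crop0.png

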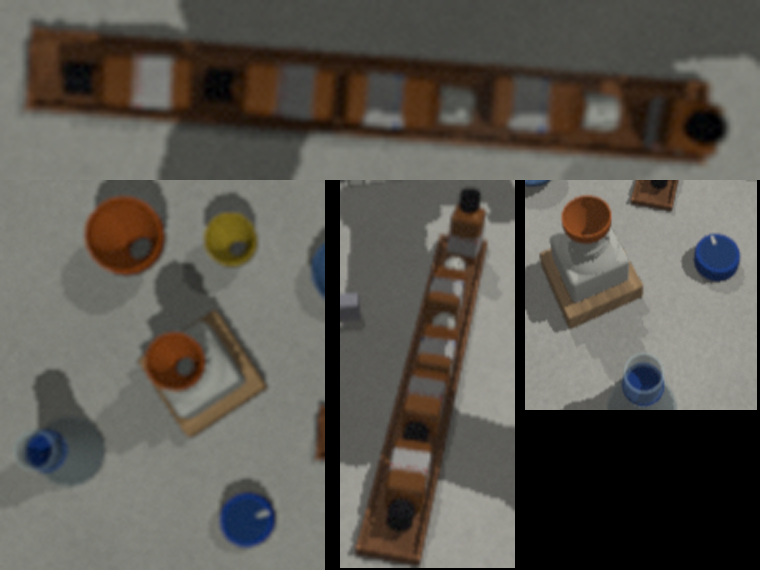

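The crop confirms the choice of the small orange funnel in the jar. Four bottles lie in the lane. From left to right in the strip, the caps are black at x=78, black at 218, white at 457 and white at 602, and the standing bottle is at 704. Next I measure the lane axis and caps precisely.

```bash
python3 - <<'E'
from h import *
f=np.load("f0.npz")
P=np.concatenate([cloud("top",f["da"]).reshape(-1,3),cloud("side",f["db"]).reshape(-1,3)])
C=np.concatenate([f["a"].reshape(-1,3),f["b"].reshape(-1,3)])
src=np.r_[np.zeros(384*512),np.ones(384*512)]
m=(P[:,1]>-.33)&(P[:,1]<.11)&(P[:,0]>.48)&(P[:,0]<.59)&(P[:,2]>.041)&(P[:,2]<.047)
for s in(0,1):
    q=P[m&(src==s)]; k,c=np.polyfit(q[:,1],q[:,0],1); print("lane",s,k,c,np.degrees(np.arctan(k)))
q=P[m];k,c=np.polyfit(q[:,1],q[:,0],1);th=np.arctan(k)
print(k,c)
# along-lane coordinate s, lateral l
u=np.array([np.sin(th),np.cos(th)]);v=np.array([np.cos(th),-np.sin(th)])
o=np.array([c,0]); S=(P[:,:2]-o)@u; L=(P[:,:2]-o)@v
# tray lips
m=(abs(L)<.05)&(P[:,2]>.009)&(P[:,2]<.016); print("lips",[np.percentile(L[m&(L>.015)],50),np.percentile(L[m&(L<-.015)],50)],np.percentile(S[m],[0.5,99.5]))
for s in(0,1):
  row=[]
  for a in np.arange(-.40,.12,.006):
    m=(abs(L)<.008)&(S>=a)&(S<a+.006)&(src==s)&np.isfinite(P[:,0])
    if m.sum(): row.append(f"{a*1000:.0f}:{np.median(P[m,2])*1000:.0f}/{C[m].mean():.0f}")
  print(s," ".join(row))
E
```

```text
lane 0 0.0562307082952092 0.5377859947453025 3.218393048709552
lane 1 0.05739002651414248 0.5403130938575095 3.2846033939969357
0.05778663435980413 0.5391583317630104
lips [np.float64(0.03137137595583664), np.float64(-0.02880872411774847)] [-0.78349845  0.44237836]
0 -400:70/69 -394:75/52 -388:100/38 -382:103/14 -376:101/15 -370:100/19 -364:78/31 -358:39/30 -352:4/24 -346:5/38 -340:3/83 -328:35/121 -322:35/124 -316:34/125 -310:35/123 -304:37/84 -298:42/44 -292:43/46 -286:43/53 -280:42/54 -274:43/66 -268:43/74 -262:43/78 -256:43/77 -250:44/74 -244:44/66 -238:43/60 -232:41/39 -226:4/39 -214:35/77 -208:35/83 -202:35/77 -196:35/71 -190:31/52 -184:41/42 -178:43/51 -172:44/51 -166:43/55 -160:44/66 -154:43/70 -148:45/70 -142:43/71 -136:44/66 -130:44/58 -124:44/53 -118:36/28 -112:3/35 -106:43/49 -100:42/54 -94:44/60 -88:43/69 -82:44/69 -76:43/69 -70:43/65 -64:43/62 -58:43/54 -52:44/54 -46:43/52 -40:41/31 -34:37/24 -28:35/8 -22:37/7 -16:33/7 -10:36/13 -4:3/25 2:3/35 8:41/53 14:45/63 20:44/111 26:43/122 32:43/121 38:44/117 44:44/95 50:45/57 56:44/53 62:44/53 68:43/41 74:39/29 80:35/18 86:36/13
[... 184 characters left out ...]
/137 -304:40/127 -298:43/93 -292:44/71 -286:43/56 -280:44/63 -274:44/85 -268:46/93 -262:44/94 -256:43/95 -250:44/88 -244:44/77 -238:44/58 -232:37/46 -220:35/72 -214:37/82 -208:35/103 -202:34/95 -196:38/89 -184:43/68 -178:43/58 -172:43/55 -166:44/58 -160:44/80 -154:44/88 -148:44/89 -142:45/88 -136:44/84 -130:45/68 -124:40/55 -118:37/46 -106:43/49 -100:44/58 -94:44/74 -88:44/87 -82:44/87 -76:44/87 -70:44/82 -64:44/74 -58:44/66 -52:44/66 -46:43/64 -40:40/47 -34:35/31 -28:35/21 -22:37/18 -16:37/17 -10:33/22 -4:40/41 2:43/49 8:43/59 14:44/84 20:44/133 26:44/146 32:44/146 38:44/135 44:44/108 50:44/71 56:43/68 62:43/67 68:42/60 74:38/38 80:36/29 86:36/26 92:33/29 98:24/26 104:5/49 110:4/65 116:4/71
```

>>> {"fn": "arm_command", "kwargs": {
  "targets": [6,6,0,10,11,12,0,20,16,18,0,30,21,24,0,40,25,28,0,50,28,31.2,0,60,28,31.2,-4,65.7,28,31.2,-8,65.7,28,31.2,-10,65.7,28,31.2,-10,65.7],
  "gripper": 0.45,
  "newtons": 3
}}

```text
t: 2.65
tcp_pos: [0.5202, -0.3189, 0.1216]
ee_rot: [-2.285, -2.152, 0.002]
contact_force: [-0.6, 0.9, 0.0]
grip_width: 0.0483
gripper_force: 0.0
```

>>> {"fn": "arm_command", "kwargs": {
  "targets": [0,0.1,-5,0,0,0.1,-8,0,0,0.1,-10,0,0,0.1,-10.5,0,0,0.1,-10.5,0]
}}

```text
t: 3.28
tcp_pos: [0.5222, -0.3179, 0.0187]
ee_rot: [2.285, 2.154, 0.001]
contact_force: [-0.9, -0.0, 0.1]
grip_width: 0.0485
gripper_force: 0.0
```

>>> {"fn": "arm_command", "kwargs": {
  "targets": [0,0,0,0,0,0,0,0,0,0,0,0,0,0,0,0,0,0,0,0,0,0,0,0,0,0,0,0],
  "gripper": 1,
  "newtons": 3
}}

```text
t: 4.15
tcp_pos: [0.5218, -0.3178, 0.0179]
ee_rot: [2.285, 2.155, 0.0]
contact_force: [-0.3, -0.9, 3.3]
grip_width: 0.0262
gripper_force: 3.0
```

>>> {"fn": "arm_command", "kwargs": {
  "targets": [0,0,1,0,0,0,2,0,0,0,3,0,0,0,4.5,0,0,0,6,0,0,0,7.5,0,0,0,8.5,0,0,0,9,0,0,0,9,0,0,0,9,0]
}}

```text
t: 5.4
tcp_pos: [0.5211, -0.3171, 0.1071]
ee_rot: [-2.284, -2.155, 0.0]
contact_force: [0.5, -0.7, -1.8]
grip_width: 0.026
gripper_force: 3.0
```

>>> {"fn": "arm_command", "kwargs": {
  "targets": [0,0,0,0,0,0,0,0,0,0,0,0,0,0,0,0]
}}

```text
t: 5.9
tcp_pos: [0.5215, -0.3173, 0.1076]
ee_rot: [-2.285, -2.156, -0.0]
contact_force: [-0.4, 0.3, -1.4]
grip_width: 0.026
gripper_force: 3.0
```

```bash
python3 - <<'E'
from h import *
a,da=optics.grab_frame("top"); b,db=optics.grab_frame("side")
save("s1",b[80:260,230:350],s=3.3)
S=cloud("side",db)
r=nets.regions_of("standing1","side")
print([(np.round(q["xy"]),round(q["confidence"],2)) for q in r])
E
```

```text
[(array([302., 119.]), 0.62)]
```

View pics/s1.png

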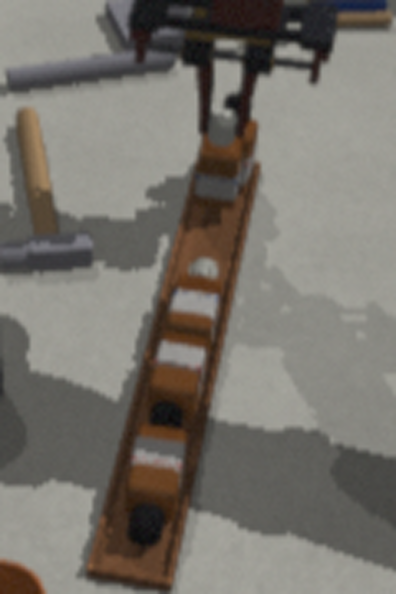

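Bottle D hangs upright in the fingers at crop (220,160), in line with the lane. I lower it.

>>> {"fn": "arm_command", "kwargs": {
  "targets": [0,0,-0.6,0,0,0,-1.2,0,0,0,-1.6,0,0,0,-1.9,0,0,0,-2.1,0,0,0,-2.1,0]
}}

```text
t: 6.8
tcp_pos: [0.5215, -0.3175, 0.0867]
ee_rot: [2.285, 2.155, 0.0]
contact_force: [-1.6, -0.6, 3.3]
grip_width: 0.026
gripper_force: 3.0
```

>>> {"fn": "arm_command", "kwargs": {
  "targets": [0,0,0,0,0,0,0,0,0,0,0,0,0,0,2,0,0,0,5,0,0.3,6,5,0,0.6,11.2,5,0,0.6,11.2,1,0,0.6,11.2,-2,0],
  "gripper": 0.45
}}

```text
t: 7.92
tcp_pos: [0.5282, -0.2047, 0.0674]
ee_rot: [2.282, 2.156, 0.001]
contact_force: [-0.8, 0.3, -1.0]
grip_width: 0.0481
gripper_force: 0.0
```

>>> {"fn": "arm_command", "kwargs": {
  "targets": [0,0,-3,0,0,0,-4.3,0,0,0,-4.8,0,0,0,-4.8,0]
}}

```text
t: 8.43
tcp_pos: [0.5281, -0.2056, 0.0195]
ee_rot: [2.285, 2.155, 0.001]
contact_force: [-0.0, -0.2, 0.2]
grip_width: 0.0482
gripper_force: 0.0
```

>>> {"fn": "arm_command", "kwargs": {
  "targets": [0,0,0,0,0,0,0,0,0,0,0,0,0,0,0,0,0,0,0,0,0,0,0,0,0,0,0,0],
  "gripper": 1,
  "newtons": 3
}}

```text
t: 9.3
tcp_pos: [0.5275, -0.2057, 0.0188]
ee_rot: [2.285, 2.155, -0.0]
contact_force: [-0.6, -2.6, 4.3]
grip_width: 0.0259
gripper_force: 3.0
```

>>> {"fn": "arm_command", "kwargs": {
  "targets": [0,0,1,0,0,0,2,0,0,0,3,0,0,0,4.5,0,0,0,6,0,0,0,7.5,0,0,0,8.5,0,0,0,9,0,0,0,9,0,0,0,9,0]
}}

```text
t: 10.55
tcp_pos: [0.5271, -0.2053, 0.1082]
ee_rot: [-2.285, -2.155, 0.001]
contact_force: [0.4, -0.1, -0.8]
grip_width: 0.0007
gripper_force: 0.0
```

>>> {"fn": "arm_command", "kwargs": {
  "targets": [0,0,0,0,0,0,0,0,0,0,0,0]
}}

```text
t: 10.92
tcp_pos: [0.5274, -0.2053, 0.1085]
ee_rot: [-2.285, -2.156, 0.0]
contact_force: [-0.0, -0.4, 1.0]
grip_width: 0.0003
gripper_force: 0.0
```

```bash
python3 - <<'E'
from h import *
b,db=optics.grab_frame("side")
save("s2",b[80:260,230:350],s=3.3)
E
```

```text
(no output)
```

View pics/s2.png

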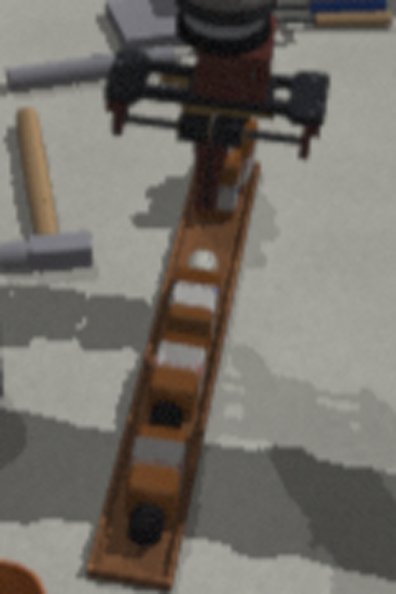

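The grasp on C slipped off; it still lies with its white cap at crop (203,262). I measure its cap again.

```bash
cat > lane.py <<'E'
from h import *
def lane(lo,hi,step=.004,src=("side","top")):
  u=np.array([.0577,.9983]);v=np.array([.9983,-.0577])
  for n in src:
    im,d=optics.grab_frame(n); P=cloud(n,d).reshape(-1,3); C=im.reshape(-1,3)
    S=(P[:,:2]-[.5392,0])@u; L=(P[:,:2]-[.5392,0])@v; row=[]
    for a in np.arange(lo,hi,step):
      m=(abs(L)<.026)&(S>=a)&(S<a+step)&(P[:,2]>.028)&(P[:,2]<.12)
      if m.sum()>1: row.append(f"{a*1000:.0f}:{np.percentile(P[m,2],90)*1000:.0f}/{(L[m].min()+L[m].max())*500:.0f}/{C[m].mean():.0f}")
    print(n," ".join(row))
E
python3 - <<'E'
from lane import *
lane(-.35,-.10)
E
```

```text
side -342:73/-19/53 -334:76/-14/56 -330:77/-14/67 -326:85/-10/68 -322:74/-12/60 -318:74/-11/54 -314:64/-10/58 -310:69/-10/51 -226:35/1/117 -222:39/0/146 -218:36/2/150 -214:37/1/141 -210:37/1/148 -202:116/-1/54 -198:118/3/37 -194:44/0/89 -190:46/-0/70 -186:46/1/64 -182:46/3/57 -178:45/-0/63 -174:45/1/76 -170:45/2/113 -166:45/-1/130 -162:47/2/144 -158:45/-0/144 -154:45/3/145 -150:46/0/146 -146:46/1/135 -142:45/0/97 -138:45/1/76 -134:44/2/61 -130:44/-0/48 -126:43/1/43 -110:42/3/48 -106:45/-1/51 -102:45/-0/57
top -206:36/3/79 -202:38/1/56 -198:40/-0/49 -194:43/-2/48 -190:45/-1/52 -186:45/-1/56 -182:45/-2/55 -178:46/-2/55 -174:45/-2/67 -170:46/-2/99 -166:46/-3/117 -162:46/-3/131 -158:45/-3/132 -154:46/-2/122 -150:45/-1/130 -146:47/-1/127 -142:46/-1/94 -138:44/-1/62 -134:46/-2/58 -130:46/-2/45 -126:42/-2/28 -106:45/-5/57 -102:44/-0/57
```

>>> {"fn": "arm_command", "kwargs": {
  "targets": [0,-0.8,0,0,0,-0.8,0,0,0,-0.8,-1,0,0,-0.8,-4,0,0,-0.8,-7,0,0,-0.8,-9,0,0,-0.8,-9.3,0,0,-0.8,-9.3,0],
  "gripper": 0.45
}}

```text
t: 12.08
tcp_pos: [0.5279, -0.2133, 0.016]
ee_rot: [2.285, 2.156, 0.001]
contact_force: [-0.4, -0.2, 0.5]
grip_width: 0.0483
gripper_force: 0.0
```

>>> {"fn": "arm_command", "kwargs": {
  "targets": [0,0,0,0,0,0,0,0,0,0,0,0,0,0,0,0,0,0,0,0,0,0,0,0,0,0,0,0],
  "gripper": 1,
  "newtons": 3
}}

```text
t: 12.95
tcp_pos: [0.5277, -0.2137, 0.0158]
ee_rot: [2.285, 2.155, 0.0]
contact_force: [-0.3, -1.3, 4.1]
grip_width: 0.0259
gripper_force: 3.0
```

>>> {"fn": "arm_command", "kwargs": {
  "targets": [0,0,1,0,0,0,2,0,0,0,3,0,0,0,4,0,0,0,5,0,0,0,6,0,0,0,7,0,0,0,8,0,0,0,9,0,0,0,9,0]
}}

```text
t: 14.2
tcp_pos: [0.528, -0.2136, 0.1066]
ee_rot: [2.284, 2.155, 0.001]
contact_force: [-0.2, -1.2, -1.4]
grip_width: 0.0259
gripper_force: 3.0
```

```bash
python3 - <<'E'
from lane import *
lane(-.36,-.10,.008,("side",))
E
```

```text
side -360:62/-22/59 -352:70/-1/76 -344:105/-1/107 -336:89/0/83 -328:100/1/74 -320:98/0/64 -312:74/0/55 -232:113/-11/96 -224:119/0/62 -216:118/2/70 -208:113/1/60 -200:88/2/52 -112:43/4/74 -104:45/0/71
```

>>> {"fn": "arm_command", "kwargs": {
  "targets": [0,0,-0.6,0,0,0,-1.2,0,0,0,-1.7,0,0,0,-2.1,0,0,0,-2.3,0,0,0,-2.3,0]
}}

```text
t: 15.0
tcp_pos: [0.5273, -0.2133, 0.0825]
ee_rot: [-2.285, -2.155, 0.0]
contact_force: [-1.3, -1.1, 1.5]
grip_width: 0.026
gripper_force: 3.0
```

```bash
python3 - <<'E'
from lane import *
lane(-.12,.12,.003,("side",))
E
```

```text
side -108:43/5/74 -105:44/-2/72 -102:45/0/71 -99:44/-0/72 -96:45/-2/76 -93:46/4/89 -90:45/2/112 -87:45/-2/133 -84:45/-1/138 -81:45/0/131 -78:46/1/142 -75:45/1/150 -72:44/2/138 -69:46/2/130 -66:45/-1/111 -63:47/2/99 -60:45/4/77 -57:45/2/70 -54:45/1/67 -51:44/4/67 -48:45/2/64 -45:46/3/66 -42:44/2/57 -39:42/2/46 -36:42/2/39 -33:39/4/34 -30:37/4/27 -27:37/4/20 -24:37/2/20 -21:37/0/17 -18:37/2/20 -15:39/3/21 -12:38/3/21 -9:37/2/22 3:44/6/46 6:44/0/55 9:46/3/59 12:45/4/62 15:46/2/68 18:45/3/78 21:45/2/87 24:46/2/91 27:44/2/85 30:45/1/87 33:45/3/89 36:46/1/90 39:46/2/85 42:46/1/82 45:46/2/76 48:46/1/76 51:46/3/68 54:46/3/68 57:46/1/68 60:45/-0/69 63:46/2/63 66:45/1/65 69:45/2/55 72:41/2/44 75:40/1/37 78:36/3/32 81:36/-0/27 84:38/1/26 87:36/1/24 90:37/2/26 93:38/1/26 96:38/-1/27 99:37/0/23 102:37/-1/20
```

>>> {"fn": "arm_command", "kwargs": {
  "targets": [0,0,0,0,0,0,0,0,0,0,0,0,0,0,2,0,0,0,5,0,0.3,6,5,0,0.6,12,5,0,0.9,18,5,0,1.3,24,5,0,1.8,30.5,4,0],
  "gripper": 0.45
}}

```text
t: 16.3
tcp_pos: [0.5458, 0.0901, 0.1239]
ee_rot: [2.285, 2.154, 0.003]
contact_force: [0.9, 1.4, -0.6]
grip_width: 0.0485
gripper_force: 0.0
```

>>> {"fn": "arm_command", "kwargs": {
  "targets": [0,0,-3,0,0,0,-6,0,0,0,-9,0,0,0,-10.5,0,0,0,-10.8,0,0,0,-10.8,0]
}}

```text
t: 17.05
tcp_pos: [0.5458, 0.0884, 0.0159]
ee_rot: [2.285, 2.155, 0.002]
contact_force: [-0.6, 0.1, 0.0]
grip_width: 0.0484
gripper_force: 0.0
```

>>> {"fn": "arm_command", "kwargs": {
  "targets": [0,0,0,0,0,0,0,0,0,0,0,0,0,0,0,0,0,0,0,0,0,0,0,0,0,0,0,0],
  "gripper": 1,
  "newtons": 3
}}

```text
t: 17.92
tcp_pos: [0.5456, 0.0885, 0.0154]
ee_rot: [2.285, 2.156, 0.001]
contact_force: [-0.8, 0.3, 4.5]
grip_width: 0.026
gripper_force: 3.0
```

>>> {"fn": "arm_command", "kwargs": {
  "targets": [0,0,1,0,0,0,2,0,0,0,3,0,0,0,4,0,0,0,5,0,0,0,6,0,0,0,7,0,0,0,8,0,0,0,9,0,0,0,9,0]
}}

```text
t: 19.18
tcp_pos: [0.5458, 0.0884, 0.1061]
ee_rot: [2.285, 2.155, 0.002]
contact_force: [-0.6, -0.1, -1.7]
grip_width: 0.0259
gripper_force: 3.0
```

```bash
python3 - <<'E'
from lane import *
lane(-.4,.14,.006,("side",))
E
```

```text
side -370:64/-26/83 -364:63/-23/72 -358:70/-20/63 -346:71/-17/54 -340:67/-19/65 -334:77/-16/68 -328:76/-16/66 -322:74/-17/70 -316:69/-16/61 -310:67/-15/61 -58:45/12/64 -52:45/14/64 -46:45/10/65 -40:38/14/37 -34:37/9/32 -28:37/9/26 -22:37/8/24 -16:37/9/26 -10:36/8/22 80:108/2/45 86:115/-0/53 92:117/2/42 98:118/2/39 104:110/2/54 110:90/3/57 116:57/1/54
```

>>> {"fn": "arm_command", "kwargs": {
  "targets": [0,0,-0.6,0,0,0,-1.2,0,0,0,-1.7,0,0,0,-2.1,0,0,0,-2.3,0,0,0,-2.3,0]
}}

```text
t: 19.98
tcp_pos: [0.5451, 0.0884, 0.0822]
ee_rot: [-2.285, -2.156, -0.0]
contact_force: [-1.6, 1.0, 2.8]
grip_width: 0.0258
gripper_force: 3.0
```

>>> {"fn": "arm_command", "kwargs": {
  "targets": [0,0,0,0,0,0,0,0,0,0,0,0,0,0,2,0,0,0,5,0,-0.3,-5.4,5,0,-0.6,-10.8,5,0,-0.6,-10.8,1,0,-0.6,-10.8,-2,0],
  "gripper": 0.45
}}

```text
t: 21.1
tcp_pos: [0.539, -0.0212, 0.0612]
ee_rot: [2.288, 2.153, -0.0]
contact_force: [1.0, -0.5, -0.2]
grip_width: 0.0482
gripper_force: 0.0
```

>>> {"fn": "arm_command", "kwargs": {
  "targets": [0,0,-3,0,0,0,-4.3,0,0,0,-4.8,0,0,0,-4.8,0]
}}

```text
t: 21.6
tcp_pos: [0.5397, -0.0197, 0.0147]
ee_rot: [2.285, 2.155, 0.001]
contact_force: [-0.1, -0.2, -0.2]
grip_width: 0.0483
gripper_force: 0.0
```

>>> {"fn": "arm_command", "kwargs": {
  "targets": [0,0,0,0,0,0,0,0,0,0,0,0,0,0,0,0,0,0,0,0,0,0,0,0,0,0,0,0],
  "gripper": 1,
  "newtons": 3
}}

```text
t: 22.48
tcp_pos: [0.5395, -0.0195, 0.0144]
ee_rot: [2.285, 2.156, 0.001]
contact_force: [1.2, 1.7, 3.6]
grip_width: 0.0259
gripper_force: 3.0
```

>>> {"fn": "arm_command", "kwargs": {
  "targets": [0,0,1,0,0,0,2,0,0,0,3,0,0,0,4,0,0,0,5,0,0,0,6,0,0,0,7,0,0,0,8,0,0,0,9,0,0,0,9,0]
}}

```text
t: 23.72
tcp_pos: [0.5398, -0.0197, 0.1051]
ee_rot: [2.285, 2.155, 0.002]
contact_force: [0.5, 0.1, -1.4]
grip_width: 0.026
gripper_force: 3.0
```

```bash
python3 - <<'E'
from lane import *
lane(-.3,.14,.006,("side",))
E
```

```text
side -204:37/13/68 -42:65/-17/81 -36:72/-17/79 -30:88/-17/63 -24:93/2/62 -18:116/1/51 -12:114/3/52 -6:94/3/47 78:74/0/56 84:105/1/44 90:106/1/38 96:105/1/39 102:104/0/36 108:97/1/49 114:70/1/56
```

>>> {"fn": "arm_command", "kwargs": {
  "targets": [0,0,-0.6,0,0,0,-1.2,0,0,0,-1.7,0,0,0,-2.1,0,0,0,-2.25,0,0,0,-2.25,0]
}}

```text
t: 24.52
tcp_pos: [0.5392, -0.0197, 0.0817]
ee_rot: [2.285, 2.156, 0.0]
contact_force: [-0.7, -0.6, 1.2]
grip_width: 0.0261
gripper_force: 3.0
```

>>> {"fn": "arm_command", "kwargs": {
  "targets": [0,0,0,0,0,0,0,0,0,0,0,0,0,0,2,0,0,0,5,0,-2,0,10,0,-5,0,15,0,-8,0,15,0,-8,0,15,0],
  "gripper": 0
}}

```text
t: 25.65
tcp_pos: [0.4579, -0.0201, 0.2323]
ee_rot: [2.284, 2.154, -0.001]
contact_force: [0.3, -0.9, 0.7]
grip_width: 0.0877
gripper_force: 0.0
```

```bash
python3 - <<'E'
from h import *
a,da=optics.grab_frame("top"); b,db=optics.grab_frame("side")
np.savez("f1",a=a,da=da,b=b,db=db)
c=np.zeros((384,800,3),np.uint8)
x=cv2.resize(a[100:250,90:410],None,fx=1.5,fy=1.5); c[:x.shape[0],:480]=x
y=cv2.resize(b[70:384,150:356],None,fx=1.22,fy=1.22); c[:383,500:500+y.shape[1]]=y[:384]
save("c1",c)
W=cloud("top",da); S=cloud("side",db)
def circ(P,zlo,zhi,c0,r):
    m=(P[...,2]>zlo)&(P[...,2]<zhi)&(np.hypot(P[...,0]-c0[0],P[...,1]-c0[1])<r)
    q=P[m]
    if len(q)<6: return None
    A=np.c_[2*q[:,:2],np.ones(len(q))]; s=np.linalg.lstsq(A,(q[:,:2]**2).sum(1),rcond=None)[0]
    return np.round([s[0],s[1],np.sqrt(s[2]+s[0]**2+s[1]**2)],4),len(q),np.round(np.r_[q.min(0),q.max(0)],3)
for P in(W,S):
    print("funnel band",circ(P,.15,.17,(.625,.271),.05))
    print("flask rim",circ(P,.105,.125,(.528,.435),.05)," neck",circ(P,.08,.105,(.528,.435),.05))
    print("lid",circ(P,.02,.032,(.447,.216),.06),circ(P,.004,.02,(.447,.216),.06))
for t,n in(("flask_rim","top"),("flask_rim","side"),("flask","top"),("flask","side"),("jar_rim","top"),("jar_rim","side"),("lid","top"),("lid","side"),("lid_lug","top"),("lid_lug","side"),("thread_start","top"),("thread_start","side"),("jar","side")):
    z={"flask_rim":.115,"flask":0,"jar":0,"jar_rim":.13,"lid":0,"lid_lug":.004,"thread_start":.121}[t]
    print(t,n,[(np.round(atz(n,r["xy"],z)[:2],3),round(r["confidence"],2)) for r in nets.landmark_of(t,n)[:3]])
E
```

```text
funnel band (array([0.6213, 0.2721, 0.03  ]), 99, array([0.591, 0.241, 0.15 , 0.652, 0.305, 0.169]))
flask rim (array([0.5269, 0.4365, 0.0216]), 88, array([0.506, 0.414, 0.106, 0.549, 0.46 , 0.121]))  neck (array([0.5266, 0.4349, 0.0189]), 179, array([0.503, 0.412, 0.08 , 0.55 , 0.458, 0.105]))
lid (array([0.4458, 0.2159, 0.023 ]), 342, array([0.414, 0.185, 0.021, 0.476, 0.248, 0.032])) (array([0.4449, 0.213 , 0.0413]), 35, array([0.387, 0.16 , 0.004, 0.491, 0.258, 0.02 ]))
funnel band (array([0.6237, 0.2702, 0.0301]), 294, array([0.593, 0.238, 0.15 , 0.654, 0.302, 0.166]))
flask rim (array([0.5292, 0.4353, 0.0215]), 244, array([0.506, 0.412, 0.105, 0.552, 0.458, 0.118]))  neck (array([0.5291, 0.4371, 0.0185]), 479, array([0.505, 0.414, 0.08 , 0.551, 0.459, 0.105]))
lid (array([0.4484, 0.2149, 0.0234]), 572, array([0.416, 0.181, 0.02 , 0.48 , 0.246, 0.032])) (array([0.4453, 0.2024, 0.0421]), 110, array([0.39 , 0.191, 0.004, 0.495, 0.247, 0.02 ]))
flask_rim top [(array([0.528, 0.437]), 0.59), (array([ 0.513, -0.31 ]), 0.44), (array([0.542, 0.074]), 0.36)]
flask_rim side [(array([0.526, 0.438]), 0.92)]
flask top [(array([0.525, 0.438]), 0.91)]
flask side [(array([0.637, 0.211]), 0.56)]
jar_rim top [(array([0.623, 0.279]), 0.9)]
jar_rim side []
lid top [(array([0.444, 0.215]), 0.62)]
lid side [(array([0.436, 0.216]), 0.73)]
lid_lug top [(array([0.445, 0.192]), 0.87), (array([0.61 , 0.274]), 0.73), (array([ 0.519, -0.341]), 0.18)]
lid_lug side [(array([0.455, 0.188]), 0.65)]
thread_start top []
thread_start side [(array([0.651, 0.288]), 0.97)]
jar side [(array([0.619, 0.267]), 0.92)]
```

View pics/c1.png

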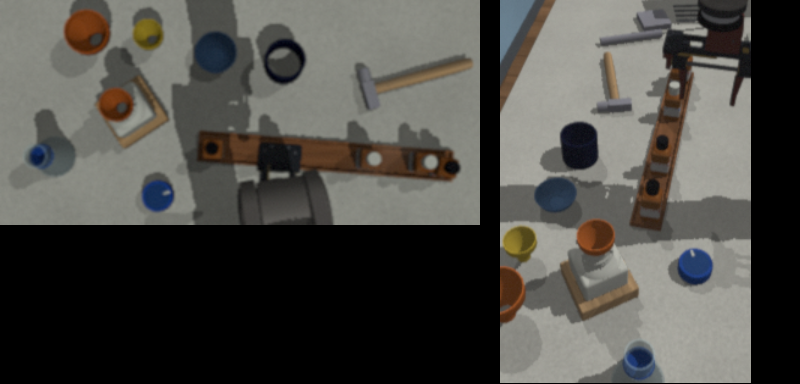

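All five bottles stand; their caps show at (212,148), (374,159), (430,162) and (452,167), and B is under the gripper. Next is the funnel at (116,104).

>>> {"fn": "arm_command", "kwargs": {
  "targets": [3.3,5.8,0,0,6.6,11.6,0,0,9.9,17.4,0,0,13.2,23.2,0,0,16.5,29.1,0,0,16.5,29.1,-2,0,16.5,29.1,-4,0,16.5,29.1,-4,0]
}}

```text
t: 27.4
tcp_pos: [0.623, 0.2689, 0.1892]
ee_rot: [-2.286, -2.154, 0.008]
contact_force: [-0.5, -0.0, 0.7]
grip_width: 0.0879
gripper_force: 0.0
```

>>> {"fn": "arm_command", "kwargs": {
  "targets": [0,0.2,-2,0,0,0.2,-3.5,0,0,0.2,-4.3,0,0,0.2,-4.3,0]
}}

```text
t: 27.9
tcp_pos: [0.6238, 0.2728, 0.1479]
ee_rot: [-2.285, -2.155, 0.002]
contact_force: [0.1, -0.4, 0.2]
grip_width: 0.0874
gripper_force: 0.0
```

>>> {"fn": "arm_command", "kwargs": {
  "targets": [0,0,0,0,0,0,0,0,0,0,0,0,0,0,0,0,0,0,0,0,0,0,0,0],
  "gripper": 1,
  "newtons": 15
}}

```text
t: 28.65
tcp_pos: [0.6244, 0.2734, 0.1491]
ee_rot: [2.285, 2.156, 0.001]
contact_force: [-1.5, -0.5, 3.9]
grip_width: 0.0626
gripper_force: 15.0
```

>>> {"fn": "arm_command", "kwargs": {
  "targets": [0,0,2,0,0,0,5,0,-2,3,5,0,-4.5,7.5,5,0,-7,12,5,0,-9,15.5,5,0,-9.6,16.4,5,0,-9.6,16.4,5,0,-9.6,16.4,5,0]
}}

```text
t: 29.78
tcp_pos: [0.53, 0.435, 0.1987]
ee_rot: [2.287, 2.151, -0.0]
contact_force: [-0.6, 0.2, -1.4]
grip_width: 0.0624
gripper_force: 15.0
```

```bash
cat >> h.py <<'E'
def circ(P,zlo,zhi,c0,r):
    q=P[(P[...,2]>zlo)&(P[...,2]<zhi)&(np.hypot(P[...,0]-c0[0],P[...,1]-c0[1])<r)]
    if len(q)<6: return None
    A=np.c_[2*q[:,:2],np.ones(len(q))]; s=np.linalg.lstsq(A,(q[:,:2]**2).sum(1),rcond=None)[0]
    return np.round([s[0],s[1],np.sqrt(s[2]+s[0]**2+s[1]**2)],4),len(q),np.round(np.r_[q.min(0),q.max(0)],3)
E
python3 - <<'E'
from h import *
a,da=optics.grab_frame("top"); b,db=optics.grab_frame("side")
np.savez("f2",a=a,da=da,b=b,db=db)
s=robot.sense();print(s["tcp_pos"],s["grip_width"])
p=s["tcp_pos"]
for n,im,d in(("top",a,da),("side",b,db)):
    P=cloud(n,d); o=(im[...,0]>im[...,2]*1.8+15)
    Q=P.copy(); Q[~o]=np.nan
    print(n,"funnel",circ(Q,.198,.22,p,.05),circ(Q,.15,.175,p,.05))
    print("flask",circ(P,.085,.12,(.528,.436),.045))
    print("rim",[(np.round(atz(n,r["xy"],.115)[:2],4),round(r["confidence"],2)) for r in nets.landmark_of("flask_rim",n)[:2]])
    print("fun",[(np.round(atz(n,r["xy"],p[2]-.045)[:2],4),round(r["confidence"],2)) for r in nets.landmark_of("funnel",n)[:3]])
save("c2",b[230:384,190:340],s=3.5)
E
```

```text
[0.52979505 0.4352518  0.19862816] 0.06260216570059282
top funnel (array([0.5286, 0.4328, 0.0298]), 95, array([0.499, 0.401, 0.198, 0.564, 0.464, 0.219])) (array([0.5282, 0.4359, 0.0111]), 36, array([0.515, 0.433, 0.157, 0.542, 0.451, 0.174]))
flask (array([0.527 , 0.4357, 0.021 ]), 130, array([0.506, 0.414, 0.085, 0.55 , 0.459, 0.12 ]))
rim [(array([0.5337, 0.444 ]), 0.72)]
fun [(array([0.734 , 0.3147]), 0.95), (array([0.7636, 0.2022]), 0.82), (array([0.5322, 0.4314]), 0.72)]
side funnel (array([0.5307, 0.4321, 0.0299]), 250, array([0.5  , 0.402, 0.199, 0.562, 0.463, 0.215])) (array([0.5309, 0.4307, 0.0117]), 108, array([0.517, 0.416, 0.154, 0.545, 0.437, 0.175]))
flask (array([0.5292, 0.4359, 0.0213]), 343, array([0.506, 0.41 , 0.085, 0.552, 0.458, 0.118]))
rim [(array([0.5275, 0.435 ]), 0.69)]
fun [(array([0.7267, 0.3227]), 0.94), (array([0.5239, 0.4309]), 0.59)]
```

View pics/c2.png

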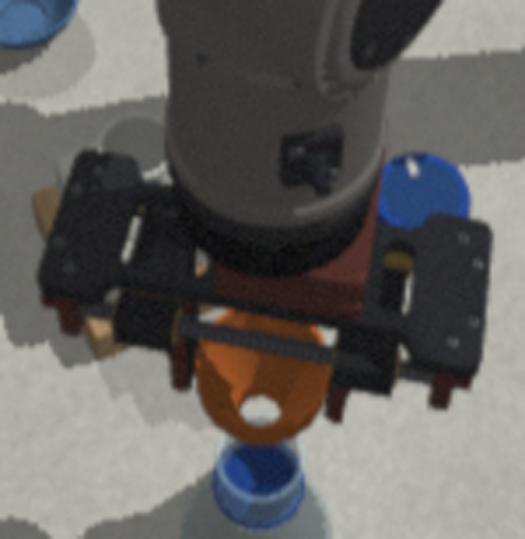

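The side crop shows the funnel held upright at (262,375), just above and a little behind the flask mouth at (260,475). I shift it 3 mm in y and lower it.

>>> {"fn": "arm_command", "kwargs": {
  "targets": [-0.1,0.3,0,0,-0.1,0.3,-1.5,0,-0.1,0.3,-3,0,-0.1,0.3,-4.5,0,-0.1,0.3,-5.5,0,-0.1,0.3,-6,0,-0.1,0.3,-6.3,0,-0.1,0.3,-6.3,0]
}}

```text
t: 31.08
tcp_pos: [0.5273, 0.4404, 0.1359]
ee_rot: [2.285, 2.156, 0.001]
contact_force: [0.6, 0.6, -0.0]
grip_width: 0.0626
gripper_force: 15.0
```

>>> {"fn": "arm_command", "kwargs": {
  "targets": [0,0,-0.1,0,0,0,-0.2,0,0,0,-0.3,0,0,0,-0.3,0]
}}

```text
t: 31.58
tcp_pos: [0.5274, 0.4405, 0.1341]
ee_rot: [2.285, 2.155, 0.001]
contact_force: [-1.3, -1.5, 6.2]
grip_width: 0.0626
gripper_force: 15.0
```

>>> {"fn": "arm_command", "kwargs": {
  "targets": [0.1,-0.2,0.05,0,0.1,-0.2,0,0,0.1,-0.2,0,0]
}}

```text
t: 31.95
tcp_pos: [0.5281, 0.4393, 0.1341]
ee_rot: [-2.284, -2.156, -0.003]
contact_force: [-3.4, 0.2, 7.0]
grip_width: 0.0628
gripper_force: 15.0
```

>>> {"fn": "arm_command", "kwargs": {
  "targets": [0,0,0,0,0,0,0,0,0,0,0,0,0,0,2,0,0,0,5,0,-2,-5,8,0,-4,-10,8,0,-6,-15,8,0],
  "gripper": 0
}}

```text
t: 32.95
tcp_pos: [0.4681, 0.2873, 0.2145]
ee_rot: [2.285, 2.155, 0.004]
contact_force: [0.1, 0.2, 0.9]
grip_width: 0.088
gripper_force: 0.0
```

```bash
python3 - <<'E'
from h import *
a,da=optics.grab_frame("top"); b,db=optics.grab_frame("side")
s=robot.sense();print(s["tcp_pos"],s["grip_width"])
Kt=[]
for n,im,d in(("top",a,da),("side",b,db)):
    P=cloud(n,d); o=(im[...,0]>im[...,2]*1.8+15)
    Q=P.copy(); Q[~o]=np.nan
    print(n,"funnel",circ(Q,.135,.16,(.528,.436),.05),circ(Q,.105,.13,(.528,.436),.05))
    print("flask",circ(P,.08,.112,(.528,.436),.04))
    print("lid",circ(P,.02,.032,(.447,.215),.08))
    print("jar neck",circ(P,.122,.14,(.6225,.2715),.04),"thread",circ(P,.104,.122,(.6225,.2715),.04))
    print("lug",[(np.round(atz(n,r["xy"],.004)[:2],4),round(r["confidence"],2)) for r in nets.landmark_of("lid_lug",n)[:2]])
    print("start",[(np.round(atz(n,r["xy"],.121)[:2],4),round(r["confidence"],2)) for r in nets.landmark_of("thread_start",n)[:2]])
    print("jrim",[(np.round(atz(n,r["xy"],.13)[:2],4),round(r["confidence"],2)) for r in nets.landmark_of("jar_rim",n)[:2]])
    # white tick on lid
    v=im.astype(int); m=(np.hypot(P[...,0]-.447,P[...,1]-.215)<.033)&(P[...,2]>.015)&(v[...,0]>90)
    print("tick",np.round(np.nanmean(P[m],0),4),m.sum())
c=np.zeros((450,800,3),np.uint8)
x=cv2.resize(a[125:265,100:235],None,fx=3,fy=3,interpolation=cv2.INTER_CUBIC); c[:420,:405]=x
y=cv2.resize(b[234:384,190:320],None,fx=3,fy=3,interpolation=cv2.INTER_CUBIC); c[:450,410:800]=y
save("c3",c)
E
```

```text
[0.46737492 0.28257488 0.2135406 ] 0.08779936304552499
top funnel (array([0.5265, 0.4375, 0.0299]), 56, array([0.512, 0.406, 0.135, 0.557, 0.467, 0.151])) (array([0.5343, 0.4414, 0.0153]), 102, array([0.515, 0.423, 0.105, 0.555, 0.465, 0.13 ]))
flask (array([0.5275, 0.4306, 0.0168]), 113, array([0.506, 0.413, 0.08 , 0.55 , 0.452, 0.112]))
lid (array([0.4457, 0.2162, 0.023 ]), 341, array([0.414, 0.185, 0.02 , 0.476, 0.248, 0.032]))
jar neck (array([0.6212, 0.2724, 0.0219]), 83, array([0.598, 0.245, 0.122, 0.644, 0.298, 0.133])) thread (array([0.6208, 0.2711, 0.0246]), 113, array([0.593, 0.245, 0.105, 0.649, 0.299, 0.122]))
lug [(array([0.4502, 0.1966]), 0.81)]
start [(array([0.6442, 0.2887]), 0.98)]
jrim [(array([0.6247, 0.2777]), 0.85), (array([0.4567, 0.177 ]), 0.7)]
tick [0.4636 0.2273 0.5281] 90
side funnel (array([0.5288, 0.4362, 0.0299]), 276, array([0.498, 0.405, 0.135, 0.559, 0.467, 0.151])) (array([0.5291, 0.4325, 0.0195]), 565, array([0.502, 0.407, 0.105, 0.556, 0.453, 0.13 ]))
flask (array([0.5285, 0.4416, 0.0164]), 351, array([0.505, 0.42 , 0.08 , 0.551, 0.459, 0.112]))
lid (array([0.4483, 0.215 , 0.0233]), 569, array([0.416, 0.181, 0.02 , 0.48 , 0.247, 0.031]))
jar neck (array([0.6236, 0.2705, 0.0216]), 171, array([0.601, 0.247, 0.122, 0.646, 0.293, 0.133])) thread (array([0.623 , 0.2726, 0.0235]), 275, array([0.596, 0.248, 0.104, 0.652, 0.298, 0.122]))
lug [(array([0.456 , 0.1923]), 0.9)]
start [(array([0.6421, 0.29  ]), 0.66)]
jrim [(array([0.6161, 0.271 ]), 0.59)]
tick [0.4358 0.2282 0.5898] 514
```

View pics/c3.png

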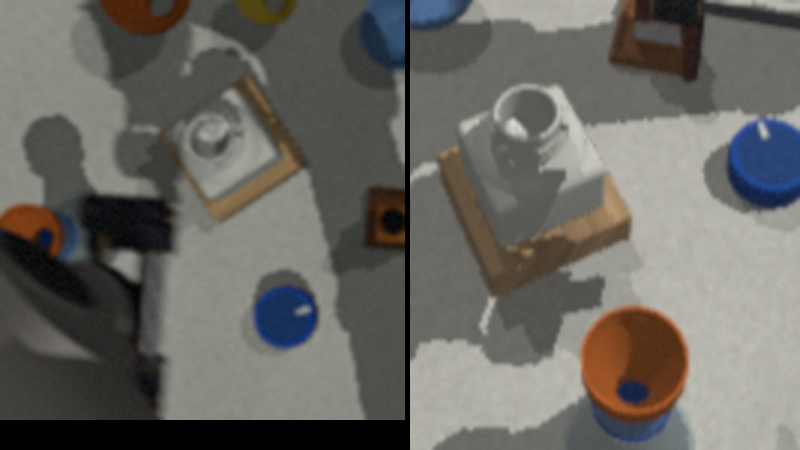

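The crop shows the funnel seated upright in the flask at (635,360). The jar neck is open at (213,135) and the lid lies at (286,316) with its tick pointing toward -y. Next I grasp the lid.

>>> {"fn": "arm_command", "kwargs": {
  "targets": [-1,-3,0,10,-2.1,-6.7,0,20,-2.1,-6.7,-4,27,-2.1,-6.7,-8,27,-2.1,-6.7,-12,27,-2.1,-6.7,-16,27,-2.1,-6.7,-17,27,-2.1,-6.7,-17,27]
}}

```text
t: 34.35
tcp_pos: [0.4473, 0.2222, 0.0428]
ee_rot: [-1.717, -2.63, 0.0]
contact_force: [0.1, 0.6, 0.8]
grip_width: 0.0878
gripper_force: 0.0
```

```bash
python3 - <<'E'
from h import *
b,db=optics.grab_frame("side"); P=cloud("side",db); m=(b[...,2]>b[...,0]*1.5+20); P[~m]=np.nan
print(robot.sense()["tcp_pos"],circ(P,.005,.032,(.447,.215),.07))
E
```

```text
[0.44785439 0.2222877  0.04356541] (array([0.4479, 0.2188, 0.0229]), 574, array([0.418, 0.184, 0.006, 0.479, 0.247, 0.031]))
```

>>> {"fn": "arm_command", "kwargs": {
  "targets": [-0.1,-0.7,0,0,-0.1,-0.7,-1.5,0,-0.1,-0.7,-3,0,-0.1,-0.7,-3.4,0,-0.1,-0.7,-3.4,0]
}}

```text
t: 35.02
tcp_pos: [0.4458, 0.2143, 0.0081]
ee_rot: [-1.718, -2.629, 0.001]
contact_force: [-0.1, -0.1, 0.8]
grip_width: 0.0877
gripper_force: 0.0
```

>>> {"fn": "arm_command", "kwargs": {
  "targets": [0,0,0,0,0,0,0,0,0,0,0,0,0,0,0,0,0,0,0,0,0,0,0,0],
  "gripper": 1,
  "newtons": 15
}}

```text
t: 35.78
tcp_pos: [0.4464, 0.2144, 0.0089]
ee_rot: [1.719, 2.629, 0.001]
contact_force: [-0.4, -0.2, 3.7]
grip_width: 0.0639
gripper_force: 15.0
```

>>> {"fn": "arm_command", "kwargs": {
  "targets": [0,0,3,0,0,0,8,0,0,0,13,-8,0,0,16,-16,4,1.3,16,-24,8,2.6,16,-32,12,4,16,-40,15.5,5.1,16,-47,17.6,5.7,16,-50,17.6,5.7,16,-50]
}}

```text
t: 37.02
tcp_pos: [0.6227, 0.2712, 0.1676]
ee_rot: [-2.669, -1.656, 0.002]
contact_force: [0.1, -0.6, -1.5]
grip_width: 0.0645
gripper_force: 15.0
```

>>> {"fn": "arm_command", "kwargs": {
  "targets": [0,0,0,0,0,0,0,0]
}}

```text
t: 37.28
tcp_pos: [0.6213, 0.271, 0.1687]
ee_rot: [2.668, 1.658, -0.001]
contact_force: [-0.4, 0.5, 0.1]
grip_width: 0.0642
gripper_force: 15.0
```

```bash
cat > lid.py <<'E'
from h import *
s=robot.sense();p=s["tcp_pos"];r=s["ee_rot"];print(p,"head",np.degrees(2*np.arctan2(r[1],r[0]))-90,s["grip_width"],s["contact_force"])
zt=p[2]+.0185
for n in("top","side"):
    im,d=optics.grab_frame(n); P=cloud(n,d); Q=P.copy(); v=im.astype(int); Q[~(v[...,2]>v[...,0]*1.5+15)]=np.nan
    c=circ(Q,zt-.022,zt+.01,p,.045); print(n,"lid",c)
    if n=="side": np.save("lastside",im)
    print(" jar",circ(P,.122,.134,(.6225,.2715),.032))
    print(" lug",[(np.round(atz(n,q["xy"],p[2]-.0045)[:2]-p[:2],4),round(q["confidence"],2)) for q in nets.landmark_of("lid_lug",n)[:2]])
    # white tick at lid top
    m=(np.hypot(P[...,0]-p[0],P[...,1]-p[1])<.034)&(abs(P[...,2]-zt)<.006)&(v[...,0]>v[...,2]*.75)&(v[...,0]>70)
    if m.sum(): t=P[m].mean(0)[:2]-p[:2]; print(" tick",m.sum(),np.round(t,4),np.degrees(np.arctan2(t[1],t[0])))
    print(" start",[(np.round(np.degrees(np.arctan2(*(atz(n,q["xy"],.121)[:2]-[.6224,.2717])[::-1]))),round(q["confidence"],2)) for q in nets.landmark_of("thread_start",n)[:2]])
E
python3 lid.py
```

```text
[0.62128966 0.27098673 0.16872041] head -26.294639785526556 0.06419351130851991 [-0.39917641  0.4684049   0.05046144]
top lid (array([0.6189, 0.2563, 0.0164]), 131, array([0.591, 0.24 , 0.168, 0.648, 0.271, 0.191]))
 jar None
 lug [(array([ 0.0825, -0.3018]), 0.73), (array([-0.02  , -0.0173]), 0.54)]
 tick 15 [-0.0106 -0.0171] -121.85825710213184
 start [(np.float64(35.0), 0.61)]
side lid (array([0.626 , 0.2776, 0.0213]), 591, array([0.599, 0.241, 0.165, 0.654, 0.304, 0.19 ]))
 jar (array([0.6234, 0.2701, 0.0223]), 86, array([0.596, 0.267, 0.122, 0.644, 0.296, 0.133]))
 lug [(array([-0.0099, -0.0292]), 0.77), (array([-0.096 ,  0.1835]), 0.47)]
 tick 5 [ 0.0032 -0.0328] -84.41118956428583
 start [(np.float64(29.0), 0.71), (np.float64(-125.0), 0.45)]
```

>>> {"fn": "arm_command", "kwargs": {
  "targets": [0.1,0.1,-1,0,0.1,0.1,-2,0,0.1,0.1,-2.6,0,0.1,0.1,-3,0,0.1,0.1,-3.2,0,0.1,0.1,-3.4,0,0.1,0.1,-3.4,0]
}}

```text
t: 38.45
tcp_pos: [0.6232, 0.2722, 0.1347]
ee_rot: [2.669, 1.657, 0.0]
contact_force: [0.6, -0.2, -1.1]
grip_width: 0.0643
gripper_force: 15.0
```

>>> {"fn": "arm_command", "kwargs": {
  "targets": [0,0,-0.2,0,0,0,-0.4,0,0,0,-0.5,0,0,0,-0.6,0,0,0,-0.6,0]
}}

```text
t: 39.08
tcp_pos: [0.6231, 0.2722, 0.1286]
ee_rot: [-2.669, -1.657, 0.0]
contact_force: [-0.2, 0.3, -0.2]
grip_width: 0.064
gripper_force: 15.0
```

>>> {"fn": "arm_command", "kwargs": {
  "targets": [0,0,-0.1,0,0,0,-0.2,0,0,0,-0.3,0,0,0,-0.4,0,0,0,-0.4,0]
}}

```text
t: 39.7
tcp_pos: [0.6233, 0.2723, 0.1252]
ee_rot: [2.669, 1.657, 0.0]
contact_force: [-1.3, -1.1, 4.2]
grip_width: 0.0647
gripper_force: 15.0
```

>>> {"fn": "arm_command", "kwargs": {
  "targets": [0,0,0.05,6,0,0,0.1,12,0,0,0.13,18,0,0,0.16,24,0,0,0.16,24]
}}

```text
t: 40.33
tcp_pos: [0.6239, 0.2724, 0.127]
ee_rot: [2.267, 2.174, 0.003]
contact_force: [0.5, -1.1, 3.7]
grip_width: 0.0643
gripper_force: 15.0
```

>>> {"fn": "arm_command", "kwargs": {
  "targets": [0,0,0,4,0,0,0,8,0,0,-0.1,12,0,0,-0.2,12,0,0,-0.2,12]
}}

```text
t: 40.95
tcp_pos: [0.6233, 0.2714, 0.125]
ee_rot: [2.028, 2.398, -0.002]
contact_force: [-2.6, -3.8, 7.5]
grip_width: 0.0641
gripper_force: 15.0
```

>>> {"fn": "arm_command", "kwargs": {
  "targets": [0,0,-0.1,2,0,0,-0.2,4,0,0,-0.2,6,0,0,-0.3,6,0,0,-0.3,6]
}}

```text
t: 41.58
tcp_pos: [0.6231, 0.2722, 0.121]
ee_rot: [-1.899, -2.503, 0.0]
contact_force: [0.3, 0.2, -1.2]
grip_width: 0.0642
gripper_force: 15.0
```

>>> {"fn": "arm_command", "kwargs": {
  "targets": [0,0,-0.1,0,0,0,-0.2,0,0,0,-0.3,0,0,0,-0.3,0]
}}

```text
t: 42.08
tcp_pos: [0.6233, 0.2724, 0.1192]
ee_rot: [1.898, 2.503, 0.001]
contact_force: [-2.1, -1.5, 5.5]
grip_width: 0.0642
gripper_force: 15.0
```

>>> {"fn": "arm_command", "kwargs": {
  "targets": [0,0,0,-7,0,0,-0.05,-14,0,0,-0.1,-21,0,0,-0.15,-28,0,0,-0.2,-35,0,0,-0.25,-42,0,0,-0.3,-49,0,0,-0.35,-56,0,0,-0.35,-56]
}}

```text
t: 43.2
tcp_pos: [0.6238, 0.272, 0.1155]
ee_rot: [2.85, 1.32, 0.002]
contact_force: [-0.5, -1.3, 4.5]
grip_width: 0.0642
gripper_force: 15.0
```

```bash
python3 lid.py; python3 -c "
from h import *
s=robot.sense();print(s['torque'],s['joint_pos'])
b=np.load('lastside.npy'); save('c4',b[230:340,190:300],s=5)"
```

```text
[0.62384425 0.27198189 0.11548336] head -40.31153875523069 0.06418696391909992 [-0.51501891 -1.2540642   4.53407357]
top lid (array([0.623 , 0.2651, 0.0207]), 89, array([0.595, 0.241, 0.114, 0.652, 0.272, 0.138]))
 jar (array([0.6227, 0.262 , 0.0186]), 85, array([0.595, 0.241, 0.124, 0.653, 0.276, 0.134]))
 lug [(array([-0.0259, -0.0137]), 0.51)]
 tick 11 [-0.015  -0.0136] -137.71849376784053
 start [(np.float64(-111.0), 0.31)]
side lid (array([0.627 , 0.2764, 0.023 ]), 367, array([0.608, 0.242, 0.112, 0.655, 0.305, 0.137]))
 jar (array([0.6258, 0.2763, 0.0225]), 215, array([0.607, 0.244, 0.123, 0.653, 0.303, 0.134]))
 lug [(array([-0.0146, -0.0272]), 0.58)]
 tick 2 [ 0.0238 -0.0164] -34.64266446685292
 start [(np.float64(32.0), 0.61)]
[-0.47320588 -0.17734023 -0.09436912] [-0.25852949  0.6162855  -0.3543881   1.61202953  0.24845882  0.95687316
 -1.39939013]
```

View pics/c4.png

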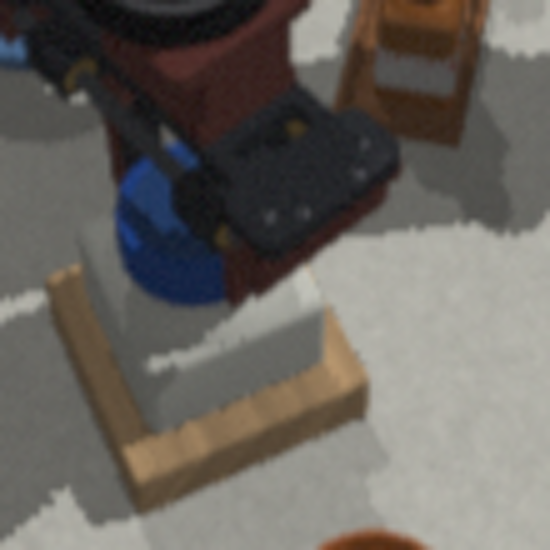

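The lid sits low and level on the neck at (180,225), with the tick following the gripper. I turn it on to the stop.

>>> {"fn": "arm_command", "kwargs": {
  "targets": [0,0,-0.03,-4,0,0,-0.06,-8,0,0,-0.08,-12,0,0,-0.08,-12],
  "newtons": 20
}}

```text
t: 44.0
tcp_pos: [0.6242, 0.2721, 0.1154]
ee_rot: [2.973, 1.014, 0.003]
contact_force: [0.3, -2.5, 9.1]
grip_width: 0.0642
gripper_force: 20.0
```

```bash
python3 -c "
from station import robot
s=robot.sense();print(s['torque'],s['contact_force'],s['tcp_pos'])"
```

```text
[-0.57674719  0.13082254 -0.09777754] [ 0.33487779 -2.49958893  9.13528137] [0.62424834 0.27209026 0.11537456]
```

>>> {"fn": "arm_command", "kwargs": {
  "targets": [0,0,-0.02,-4,0,0,-0.04,-8,0,0,-0.05,-11,0,0,-0.05,-11]
}}

```text
t: 44.5
tcp_pos: [0.6246, 0.2718, 0.1154]
ee_rot: [3.056, 0.725, 0.004]
contact_force: [-1.0, -3.6, 11.6]
grip_width: 0.0641
gripper_force: 20.0
```

```bash
python3 lid.py; python3 -c "
from station import robot
s=robot.sense();print(s['torque'],s['contact_force'],s['tcp_pos'])"
```

```text
[0.62455181 0.27178806 0.11536303] head -63.31099038628119 0.06405527406611505 [-1.02891326 -3.60917185 11.60814244]
top lid (array([0.6208, 0.268 , 0.0232]), 75, array([0.592, 0.242, 0.12 , 0.653, 0.273, 0.137]))
 jar (array([0.6213, 0.2652, 0.021 ]), 73, array([0.592, 0.242, 0.123, 0.653, 0.275, 0.134]))
 lug [(array([-0.0125, -0.0274]), 0.66), (array([-0.1029,  0.1712]), 0.64)]
 tick 13 [-0.0201 -0.0077] -158.93954508567754
 start [(np.float64(-111.0), 0.52)]
side lid (array([0.6349, 0.2818, 0.0173]), 52, array([0.638, 0.275, 0.112, 0.655, 0.3  , 0.135]))
 jar (array([0.6339, 0.2806, 0.0172]), 17, array([0.638, 0.276, 0.124, 0.653, 0.299, 0.134]))
 lug [(array([-0.1077, -0.5069]), 0.52)]
 tick 1 [ 0.0316 -0.0017] -3.100682408637913
 start [(np.float64(36.0), 0.62)]
[-0.79004544  0.16507829 -0.12998432] [-0.4458707  -3.71772756 11.58359735] [0.62456084 0.2718445  0.11537954]
```

>>> {"fn": "arm_command", "kwargs": {
  "targets": [0,0,0.05,-4,0,0,0.05,-8,0,0,0.05,-12,0,0,0.05,-16,0,0,0.05,-16]
}}

```text
t: 45.42
tcp_pos: [0.6254, 0.2714, 0.1152]
ee_rot: [3.127, 0.294, 0.006]
contact_force: [2.9, -3.3, 6.0]
grip_width: 0.0642
gripper_force: 20.0
```

```bash
python3 lid.py|head -6; python3 -c "
from station import robot
s=robot.sense();print(s['torque'],s['contact_force'],s['tcp_pos'],s['joint_pos'][6])"
```

```text
[0.62539017 0.27135973 0.11519106] head -79.26824211932006 0.0641826488033454 [ 2.92666168 -3.32479016  6.00459607]
top lid (array([0.62  , 0.2675, 0.0221]), 76, array([0.592, 0.25 , 0.127, 0.652, 0.275, 0.138]))
 jar (array([0.6198, 0.2666, 0.0215]), 65, array([0.592, 0.25 , 0.123, 0.652, 0.277, 0.134]))
 lug [(array([ 0.0997, -0.1823]), 0.62), (array([-0.0342, -0.0021]), 0.4)]
 tick 7 [-0.0247 -0.005 ] -168.6024250681429
 start [(np.float64(-173.0), 0.73)]
[-0.77191297 -0.75013456  0.2527464 ] [ 3.74084085 -2.76594089  5.24054183] [0.62538349 0.27133414 0.1151808 ] -1.9928185094022206
```

>>> {"fn": "arm_command", "kwargs": {
  "targets": [0,0,0,-3,0,0,0,-6,0,0,0,-6]
}}

```text
t: 46.1
tcp_pos: [0.6251, 0.2712, 0.115]
ee_rot: [3.138, 0.13, 0.005]
contact_force: [2.5, -3.9, 6.1]
grip_width: 0.0638
gripper_force: 20.0
```

```bash
python3 lid.py|head -6; python3 -c "
from station import robot
s=robot.sense();print(s['torque'],s['contact_force'],s['tcp_pos'],s['joint_pos'][6])"
```

```text
[0.62510381 0.27117457 0.11499467] head -85.25251724771324 0.06379391837715478 [ 2.49362133 -3.88102265  6.10905889]
top lid (array([0.6182, 0.2657, 0.0203]), 74, array([0.592, 0.252, 0.128, 0.65 , 0.277, 0.139]))
 jar (array([0.6175, 0.2676, 0.0208]), 57, array([0.592, 0.251, 0.123, 0.65 , 0.277, 0.134]))
 lug [(array([-0.0312, -0.0044]), 0.49)]
 tick 4 [-0.0259 -0.0044] -170.40134973538656
 start []
[-0.76799687 -0.59134459  0.35873388] [ 3.23888954 -4.11112333  5.30117814] [0.62511525 0.27118411 0.11496674] -2.083797311842691
```

The reaction torque rises and the tick has stopped moving, so the lid is at its stop. I release and inspect.

>>> {"fn": "arm_command", "kwargs": {
  "targets": [0,0,0,0,0,0,0,0,0,0,0,0,0,0,0,0,0,0,3,10,0,0,8,20,0,0,12,30,-5,-8,12,40,-10,-16,12,50,-10,-16,12,50],
  "gripper": 0
}}

```text
t: 47.65
tcp_pos: [0.5227, 0.1116, 0.2339]
ee_rot: [2.789, 1.445, 0.0]
contact_force: [0.7, -0.5, -0.0]
grip_width: 0.0879
gripper_force: 0.0
```

>>> {"fn": "arm_command", "kwargs": {
  "targets": [-2,-5,2,0,-4,-10,4,0,-4,-15,4,0,-4,-20,4,0,-4,-20,4,0]
}}

```text
t: 48.28
tcp_pos: [0.4832, -0.091, 0.274]
ee_rot: [2.795, 1.432, -0.001]
contact_force: [-0.3, 0.6, -0.1]
grip_width: 0.088
gripper_force: 0.0
```

```bash
python3 - <<'E'
from h import *
a,da=optics.grab_frame("top"); b,db=optics.grab_frame("side")
for n,im,d in(("top",a,da),("side",b,db)):
    P=cloud(n,d); v=im.astype(int); Q=P.copy(); Q[~(v[...,2]>v[...,0]*1.5+15)]=np.nan
    q=Q[(np.hypot(Q[...,0]-.6225,Q[...,1]-.2717)<.034)&(Q[...,2]>.09)]; t=q[(np.hypot(q[:,0]-.6225,q[:,1]-.2717)<.022)]
    print(n,"lid top z",np.median(t[:,2]),"ext",np.round(q.min(0),3),np.round(q.max(0),3)); A=np.c_[t[:,:2]-t[:,:2].mean(0),np.ones(len(t))]; print(" tilt",np.linalg.lstsq(A,t[:,2],rcond=None)[0][:2])
    o=(v[...,0]>v[...,2]*1.8+15); F=P.copy(); F[~o]=np.nan
    print(" funnel",circ(F,.135,.16,(.528,.436),.05)); print(" start?",robot.sense()["tcp_pos"])
save("s5",b,s=1.5); save("t5",a[100:250,90:410],s=2.4)
E
```

```text
top lid top z 0.1332961983393778 ext [0.592 0.241 0.093] [0.653 0.301 0.139]
 tilt [0.00853175 0.00297912]
 funnel (array([0.5267, 0.4375, 0.0298]), 81, array([0.501, 0.407, 0.135, 0.557, 0.468, 0.151]))
 start? [ 0.48371993 -0.08662452  0.27397581]
side lid top z 0.13370233299537876 ext [0.593 0.24  0.107] [0.656 0.303 0.137]
 tilt [0.0011101  0.00632536]
 funnel (array([0.5288, 0.4362, 0.0299]), 288, array([0.498, 0.405, 0.135, 0.559, 0.467, 0.15 ]))
 start? [ 0.48371993 -0.08662452  0.27397581]
```

View pics/s5.png

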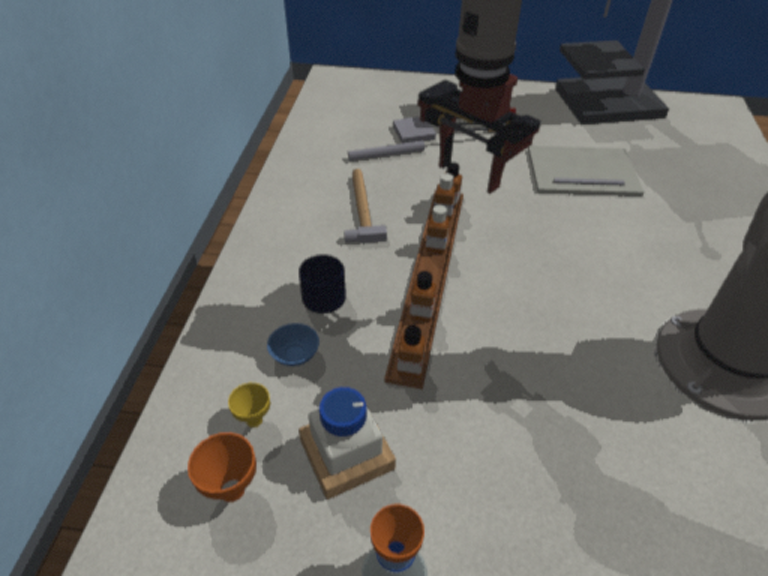

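View pics/t5.png

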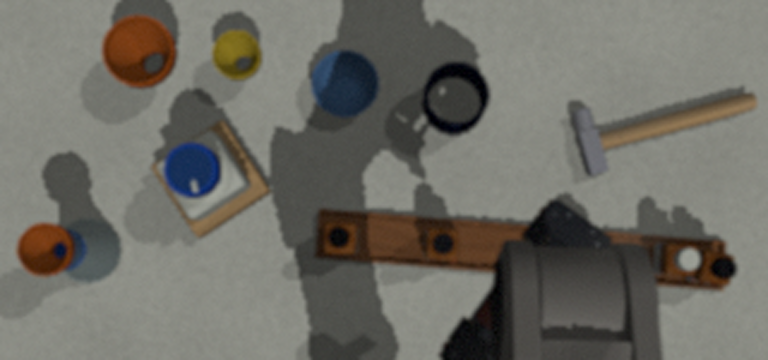

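The side view shows all five bottles standing with caps at (412,335), (424,280), (440,213), (447,183) and (453,170). The lid is level on the jar at (343,410), its underside about 23.5 mm below the rim, which is home. The funnel sits upright in the flask at (397,535), and nothing else has moved.

```bash
python3 -c "
from station import robot
print(robot.sign_off())"
```

```text
the job is handed in; nothing more can be done
None
```

The job is handed in: all five bottles stand in the tray, the small orange funnel is seated upright in the flask, and the blue lid is screwed fully home on the jar; the abrasive roll, hammer and dish were left alone.

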